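# Set the chill plate's coolant valve and take a contact temperature reading

## Robot

A 6-joint arm with a two-finger parallel gripper is mounted at the origin on the work surface. World frame = base frame: x ahead of the robot, y to its left, z up, the work surface at z = 0. Lengths are in m, angles in rad, forces in N, time in s.
With the tool pointing down it reaches from about 0.275 to 0.825 m from the base axis. Payload 5.2 kg.
Tool frame: the origin (TCP) lies on the centre line of the jaws, within the pads' length; the fingertips stand 11 mm ahead of it and the grasp point (between the pads) lies 8 mm behind it; z points along the fingers, y is the direction in which the jaws open and shut (so a half turn about z gives the same grasp; the last joint's range is limited). The gripper opens to 93 mm and grips with 3 to 60 N. Pads are 15 mm wide; open, the fingers measure 128 mm over their backs; the gripper's body (75 mm by 188 mm) begins 65 mm behind the grasp point.
Start: joints at [-1.326, 0.259, 1.535, -0, 1.348, -0.203], TCP at [0.238, -0.496, 0.23] pointing down, gripper open.
Joint ranges: [-3.14, 3.14], [-0.91, 2.08], [0.19, 2.58], [-1.22, 4.36], [0.22, 2.71], [-3.12, 3.12]. Speed limits (rad/s): [2.57, 2.57, 3.14, 3.14, 3.14, 3.14].

## Interface

Orientations are given as a unit quaternion [w, x, y, z].
In Python, from station import env gives the robot as it stands.
- The arm moves only by the tool move_arm, never from a script. Its argument "steps" is a list of rows, each an object with "delta_rot": the turn, a rotation vector about the tool's x, y, z in rad, a list of three; "linear": the shift along the tool's x, y, z in mm, a list of three; "fingers": the finger opening in mm, from 0 to 93. A call has 1 to 5 rows; each row is the pose to reach, as a shift and turn from the pose commanded when the call began, along the tool's axes at that moment; what a row does not reach only later rows make up. A row lasts 1/10 s, in which the tool goes at most 50 mm and 8.59 degrees, less where a joint would pass 70% of its speed; a pose out of reach is approached as far as the arm can. A call with a gripper value outside its range is refused whole. The fingers move at their own pace and stop on an object; "newtons" is the grip in N (left out, the last holds). Time passes only in rows, so rows that repeat a pose let the fingers close. It gives the time, the measured TCP pose, the force and the opening at its end, in the units of the state.
- env.observe(): the state, without advancing time (a new reading comes with each control period).
- env.camera(name): name is "side" or "top"; returns (picture, depth): 420x560x3 uint8, blue, green, red; 420x560 float32, m along the optical axis (not along the pixel's ray), 0 where there is no reading.
- env.camera_params(name): a dict with "camera_matrix" (3x3 intrinsics, pixels), "dist" ([k1, k2, p1, p2, k3] as OpenCV has them; the pictures are not rectified), "pose" (4x4, takes a point from camera to world coordinates). Camera axes: x right, y down, z forward; pixel columns grow to the right and rows downward; lengths in m; the calibration is good to about 2 mm. A picture is of the moment at which its call begins. camera_params takes no time and is no camera call.
- env.finish_job(): hands the job in, once; it reports no verdict.
The state is a dict: "time": time; "joints": joint angles; "qvel": joint speeds; "joint_efforts": joint torques, N m; "eef_pos": TCP position; "eef_rot": TCP orientation; "force": force on the tool from outside, world axes, zero at the start; "wrist_torque": the same for the moment, N m; "opening": finger opening in m.
Only numpy, scipy, OpenCV 4.12 (cv2) and the standard library are available. Lean on these libraries where they do the work, as an engineer would, in place of code of your own. Each camera call takes 0.05 s, during which the arm holds its last target.

## Task

First turn the coolant valve's lever to the middle (half-open) mark and let go of it. Then take the surface thermometer out of its holder and hold it upright on the chill plate with its foot wholly inside the measuring ring, set down gently and pressed lightly so that the sprung foot is about half-way in; the program finishes while still holding it there, steady. Leave the vials, dish, plug and brush where they are.

Things in the scene. Friction and masses are not known exactly. Their poses are not given: they have to be found in the camera images.
- valve_lever (a joint): angle of the coolant valve's level lever about its upright stem: 0 shut, square to the copper pipe, pointing along the chill plate's own -x; grows clockwise from above to 1.571, open, along the pipe (the plate's +y). Middle mark, half open: 0.785. Shut, half-open and open are three ticks on the round steel plate (100 mm) under the lever, the middle one longest. Stays where left (2.5 N at the grip)
- lever_grip (a point): middle of the lever's black plastic sleeve, 83 mm out from the valve stem, 82 mm above the table. The sleeve is 66 mm long, 14 mm wide, 13 mm high; beneath it are 33 mm of free height to the pipe when fully open, else nothing but the table; the round tick plate (top 61 mm above the table) reaches only 50 mm out from the stem. Its x axis points from the sleeve towards the stem, z up; it turns with the lever
- lever_axis (a point): point on the vertical axis of the valve stem at the lever's height (82 mm above the table); axes parallel to those of the chill plate unit. The lever points from here to lever_grip
- plate_mid (a point): centre of the upper surface of the level aluminium chill plate (200 mm in x by 260 mm in y, 70 mm above the table); its x and y axes are the unit's own, z up. The unit is fixed; the valve is at its +y side
- chiller: the chill plate unit: a fixed white case, 220 mm (own x) by 280 mm (own y), the plate on top, and at its +y side a copper pipe with the brass valve and lever. Origin on the table under the plate's centre; same axes as plate_mid
- spot: the measuring ring stuck on the chill plate: a thin black ring, 38 mm outside and 30 mm inside diameter, lying on the plate surface; origin at its centre, at the height of the plate surface
- probe_grip (a point): centre of the thermometer's white housing, where it is gripped: 34 (own x) by 24 (own y) by 64 mm (own z, from the foot to the housing's top); display on the -x face. Below it come a grey round spigot (17.6 mm thick, 20 mm long) and a thin steel stem; the underside of the unpressed foot lies on the axis 104 mm from here along -z. About 135 g
- probe_tip (a point): centre of the underside of the thermometer's copper foot, a flat disc of 14 mm diameter; moves up the stem when pressed
- foot (a joint): how far the sprung foot is pressed in, m: 0 free, 0.010 fully in, half-way is 0.005. The force is 1 N when it starts to move and grows by 0.45 N per mm (about 3.3 N half-way)
- holder: grey holder fixed to the table: base 95 by 75 by 10 mm and a square tube (32 mm outside, 20 inside, 85 long) whose top leans 20 degrees (0.35 rad) towards the holder's own -x. Origin under the middle of the base. The thermometer stands in the tube, leaning with it, its housing resting on the tube's top; it comes free after 72 mm along its own length
- vial_plate: plugged clear vial, 29 mm diameter, 106 mm tall, standing on the chill plate; origin at the middle of its underside
- dish: closed clear dish, 62 mm diameter, 14 mm high, on the chill plate; origin at the middle of its underside
- vial_back: plugged clear vial, 29 mm diameter, 106 mm tall, standing on the table beyond the holder; origin at the middle of its underside
- vial_front: plugged clear vial, 29 mm diameter, 106 mm tall, standing on the table between robot and chill plate; origin at the middle of its underside
- plug: loose white vial plug, 29 mm diameter, 30 mm high, standing on the table; origin at the middle of its underside
- brush: small brush lying on the table, 170 mm long, 9 mm thick; origin near its middle on the table, bristles to its +x
Not all that is in view belongs to the job. Leave any turquoise or yellow look-alike of the part that bears probe_grip alone.

How it is judged:
On the way, in this order (a step that is already met when the one before it is completed fails the run):
1. lever at the middle mark and let go, the thermometer still in its holder (value of joint valve_lever between 0.685 and 0.885 rad and contact force between each of the arm, the fingers and chiller below 0.05 N and distance of probe_grip from where it was at the start of the episode below 0.02 m), for 0.3 s.
2. thermometer held clear of its holder in the fingers (contact force between the fingers and probe above 1 N and distance of probe_grip from where it was at the start of the episode above 0.06 m and contact force between probe and holder below 0.05 N), for 0.1 s.
At the end, for the whole second after the job is handed in: Fingers still holding the thermometer, steady and within 0.12 rad of upright, its foot on the plate within 8 mm of the ring's centre, pressed in 2 to 8 mm with 1 to 6 N, clear of the holder; valve lever within 0.1 rad of the middle mark; all through the last second (value of joint valve_lever between 0.685 and 0.885 rad and horizontal distance between probe_tip and spot below 0.008 m and angle between probe_grip's own z axis and vertical below 0.12 rad and value of joint foot between 0.002 and 0.008 m and contact force between foot and chiller between 1 and 6 N and contact force between the fingers and probe above 1 N and contact force between probe and holder below 0.05 N and height (world z) of probe_grip above 0.155 m and linear speed of probe below 0.01 m/s); the arm keeps its last pose, push and grip.
It fails at once if the foot is driven hard on the plate (over 12 N) (contact force between foot and chiller above 12 N).
It fails at once if a vial, the dish, the plug or the brush is moved by more than 20 mm (distance of any of vial_plate, dish, vial_back, vial_front, plug, brush from where it was at the start of the episode above 0.02 m).
It fails at once if a vial is tipped over (angle between any of vial_plate, vial_back, vial_front's own z axis and vertical above 0.5 rad).
It also fails if it takes over 58 s, if anything falls off the work surface, if the arm or the gripper's body presses on something with over 40 N, if the wrist force passes 120 N, or if a joint passes its speed limit or range.

## Working session

There is one attempt and no reset: what is moved stays moved. The work goes in short steps, Python scripts to look and compute and a tool call to move; the robot and the scene stay as the last step left them, time stands still between calls to the robot, and variables do not carry over. Pictures are saved under pics/ and viewed, and the job is handed in when it is done.

Besides the shell and the picture viewer there is one more tool, called after "Request:" as name([rows], argument=value, ...), one row to a line, values as JSON. move_arm: Moves the arm, as the interface text tells. Its arguments: {"type":"object","properties":{"steps":{"type":"array","items":{"type":"object","properties":{"delta_rot":{"type":"array","items":{"type":"number"}},"linear":{"type":"array","items":{"type":"number"}},"fingers":{"type":"number"}}}},"newtons":{"type":"number"}},"required":["steps"]}

```bash
ls; mkdir -p pics; python3 - <<'E'
from station import env
import cv2,numpy as np
s=env.observe(); print(s)
for n in("side","top"):
    im,d=env.camera(n); cv2.imwrite(f"pics/{n}0.png",im); np.save(f"pics/{n}0_d.npy",d)
    print(n,env.camera_params(n))
E
```

```text
pics
{'time': 0.0, 'joints': array([-1.32578601e+00,  2.59359779e-01,  1.53607304e+00, -3.54059501e-05,
        1.34800987e+00, -2.02796686e-01]), 'qvel': array([-0.00030327,  0.0005921 , -0.00112887,  0.00065166, -0.00115708,
       -0.00058621]), 'joint_efforts': array([ 8.14618397e-04, -4.37307966e+01, -2.84005272e+01,  7.21016200e-02,
        4.15564980e-02, -1.36450017e-04]), 'eef_pos': array([ 0.23802445, -0.49523815,  0.2288127 ]), 'eef_rot': array([-9.24447856e-04,  9.75036868e-01,  2.22041100e-01, -3.67807226e-05]), 'force': array([ 0.18794925,  0.14155873, -0.00092247]), 'wrist_torque': array([-0.01118421, -0.0186258 , -0.03504189]), 'opening': 0.09297351953280564}
side {'camera_matrix': array([[391.90053727,   0.        , 281.71253091],
       [  0.        , 391.90053727, 210.42211374],
       [  0.        ,   0.        ,   1.        ]]), 'dist': array([0.03777017, 0.        , 0.        , 0.        , 0.        ]), 'pose': array([[-0.98421676, -0.11938616,  0.13063042,  0.41792962],
       [-0.1760881 ,  0.73415929, -0.65574623,  0.52009656],
       [-0.01761651, -0.66839889, -0.74359436,  0.71543308],
       [ 0.        ,  0.        ,  0.        ,  1.        ]])}
top {'camera_matrix': array([[464.62786662,   0.        , 287.88533038],
       [  0.        , 464.62786662, 212.24764182],
       [  0.        ,   0.        ,   1.        ]]), 'dist': array([-0.03149221,  0.        ,  0.        ,  0.        ,  0.        ]), 'pose': array([[ 0.02303829, -0.99158799,  0.12736757,  0.37253651],
       [-0.99971441, -0.02365935, -0.0033652 , -0.04449858],
       [ 0.00635032, -0.12725367, -0.99184988,  1.19429006],
       [ 0.        ,  0.        ,  0.        ,  1.        ]])}
```

View pics/side0.png

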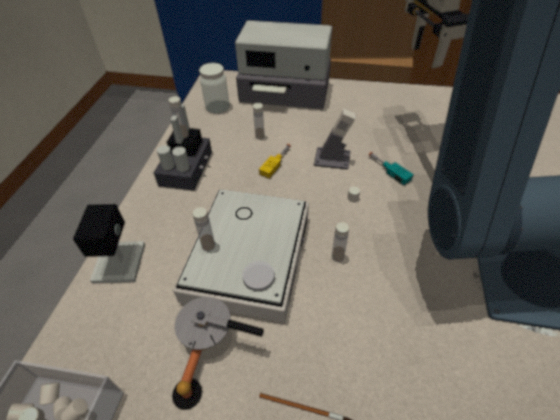

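View pics/top0.png

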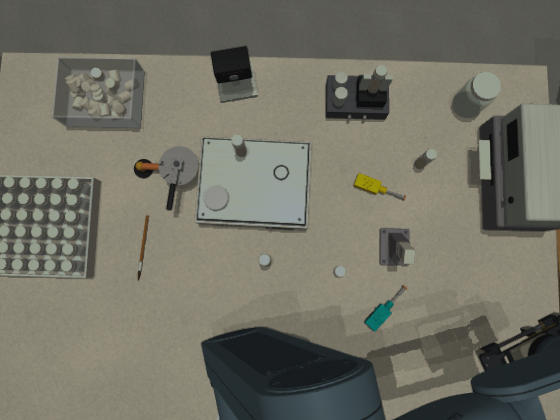

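The side picture shows the unit at about (250,245), the lever sleeve at (245,327), and the white thermometer in its grey holder at (338,135). The look-alikes are yellow at (272,165) and turquoise at (395,172), both lying on the table. The top picture shows the lever at (172,190), the ring at (281,172) and the holder at (400,248). The white one standing in the holder fits the description. Next I'll enlarge and measure.

```bash
cat > h.py <<'E'
import cv2,numpy as np
from station import env
def ray(n,px):
    p=env.camera_params(n)
    u=cv2.undistortPoints(np.array([[px]],float),p["camera_matrix"],p["dist"])[0,0]
    return np.array([u[0],u[1],1.]),p["pose"]
def deproj(n,px,d):
    r,T=ray(n,px); z=d[int(round(px[1])),int(round(px[0]))]
    return T[:3,:3]@(r*z)+T[:3,3]
def plane(n,px,h):
    r,T=ray(n,px); w=T[:3,:3]@r; o=T[:3,3]
    return o+w*(h-o[2])/w[2]
def proj(n,P):
    p=env.camera_params(n); Ti=np.linalg.inv(p["pose"])
    P=np.atleast_2d(P); 
    return cv2.projectPoints(P,cv2.Rodrigues(Ti[:3,:3])[0],Ti[:3,3],p["camera_matrix"],p["dist"])[0][:,0]
def crop(src,out,x,y,w,h,s):
    im=cv2.imread(src)[y:y+h,x:x+w]; im=cv2.resize(im,None,fx=s,fy=s,interpolation=cv2.INTER_CUBIC)
    for k in range(0,w,10):
        cv2.putText(im,str(x+k),(int(k*s),8),0,.3,(0,0,255)); cv2.line(im,(int(k*s),10),(int(k*s),14),(0,0,255))
    for k in range(0,h,10):
        cv2.putText(im,str(y+k),(0,int(k*s)+4),0,.3,(0,0,255))
    cv2.imwrite(out,im)
E
python3 - <<'E'
from h import *
crop("pics/top0.png","pics/c1.png",130,130,190,105,4.2)
crop("pics/top0.png","pics/c2.png",350,200,100,75,8)
crop("pics/side0.png","pics/c3.png",300,95,80,75,8)
crop("pics/side0.png","pics/c4.png",165,180,150,145,4.1)
E
```

```text
(no output)
```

View pics/c1.png

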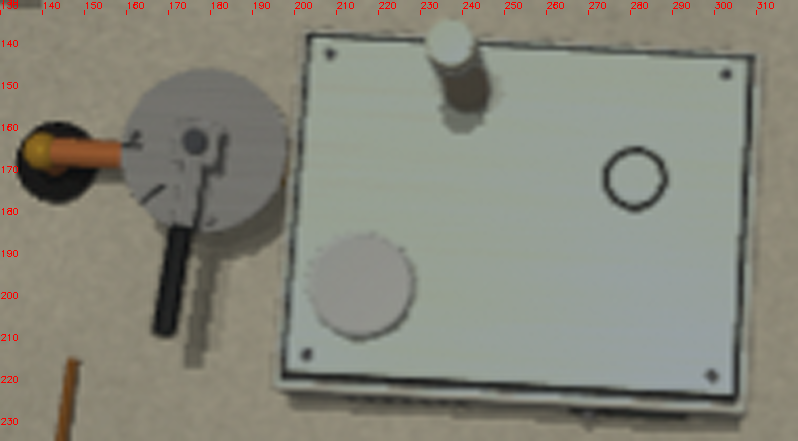

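View pics/c2.png

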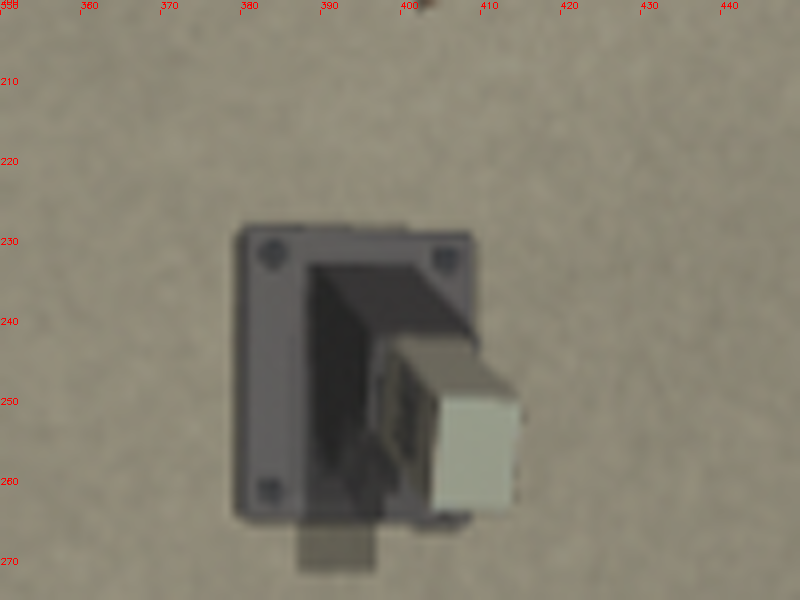

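View pics/c3.png

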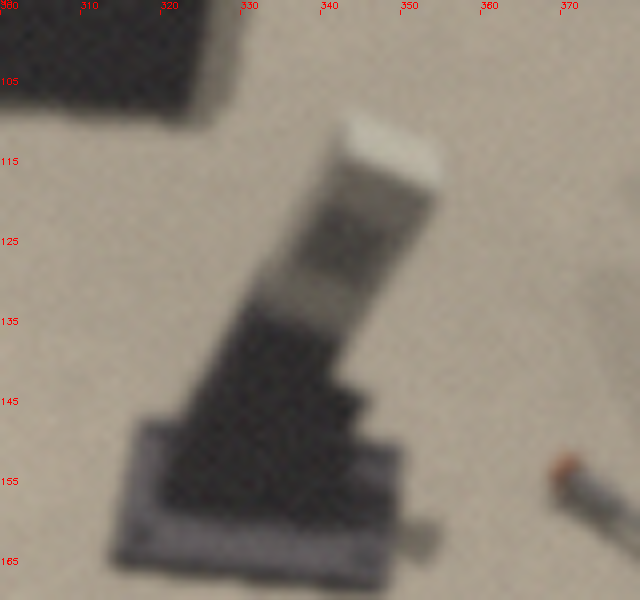

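View pics/c4.png

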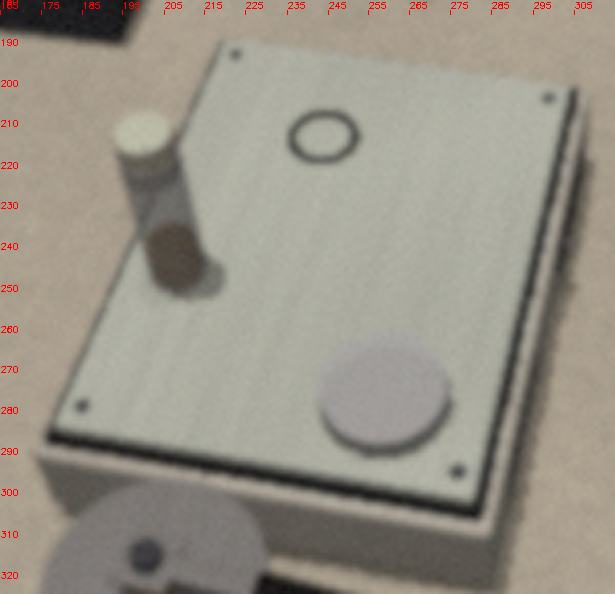

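```bash
python3 - <<'E'
from h import *
np.set_printoptions(precision=4,suppress=True)
D=np.load("pics/top0_d.npy");S=np.load("pics/side0_d.npy")
# plate corners top view, h .07
c=[(203.5,138.5),(308.5,144),(304.5,224.5),(197.5,219)]
C=np.array([plane("top",p,.07) for p in c]);print("plate",C,C.mean(0))
for a,b in((0,1),(1,2),(2,3),(3,0)):print(np.linalg.norm(C[a]-C[b]))
cs=[(219,190),(302,203),(281,304),(177,284)]
C2=np.array([plane("side",p,.07) for p in cs]);print("plate side",C2,C2.mean(0))
print("depth plate",deproj("top",(250,190),D),deproj("side",(260,245),S))
print("ring",plane("top",(281.2,172.3),.07),plane("side",(243.7,213),.07), deproj("top",(281.2,172.3),D))
print("stem",plane("top",(176.5,163.5),.09),deproj("top",(176.5,163.5),D),plane("side",(200,315.5),.09),deproj("side",(200,315.5),S))
print("sleeve ends",plane("top",(172.5,184),.0885),plane("top",(169,209.5),.0885),deproj("top",(171,197),D))
E
```

```text
plate [[ 0.6971  0.1662  0.07  ]
 [ 0.6894 -0.0957  0.07  ]
 [ 0.4878 -0.0894  0.07  ]
 [ 0.4951  0.1713  0.07  ]] [0.5924 0.0381 0.07  ]
0.26197692490694435
0.20161593497704366
0.2608395278841318
0.20211377921522375
plate side [[ 0.6869 -0.0886  0.07  ]
 [ 0.4902 -0.0785  0.07  ]
 [ 0.4923  0.1766  0.07  ]
 [ 0.6945  0.1678  0.07  ]] [0.591  0.0443 0.07  ]
depth plate [0.5697 0.0459 0.0701] [0.5585 0.0522 0.0701]
ring [ 0.6159 -0.0295  0.07  ] [ 0.6128 -0.0281  0.07  ] [ 0.6157 -0.0295  0.0709]
stem [0.6273 0.2252 0.09  ] [0.6287 0.2266 0.0841] [0.6243 0.2319 0.09  ] [0.6251 0.2309 0.0877]
sleeve ends [0.5768 0.2324 0.0885] [0.5144 0.2374 0.0885] [0.5452 0.2348 0.0864]
```

```bash
python3 - <<'E'
from h import *
np.set_printoptions(precision=4,suppress=True)
pts=[];P={}
for n,(x0,x1,y0,y1) in {"top":(380,420,225,270),"side":(312,365,100,170)}.items():
    d=np.load(f"pics/{n}0_d.npy"); im=cv2.imread(f"pics/{n}0.png")
    L=[]
    for v in range(y0,y1):
        for u in range(x0,x1):
            if d[v,u]>0:
                L.append(np.r_[deproj(n,(u,v),d),im[v,u],u,v])
    L=np.array(L);P[n]=L
    print(n,len(L),L[:,2].max())
    np.save(f"pics/h_{n}.npy",L)
    for h in np.arange(.02,.21,.015):
        m=abs(L[:,2]-h)<.0075
        q=L[m]
        if len(q): print(round(h,3),m.sum(),"x",q[:,0].min(),q[:,0].max(),"y",q[:,1].min(),q[:,1].max(),"grey",q[:,3:6].mean())
E
```

```text
top 1795 0.1612138925058031
0.02 139 x 0.3963653780338444 0.4894243437487899 y -0.35701886682418815 -0.2845446009494535 grey 69.47961630695444
0.035 53 x 0.4125303828913334 0.4736540717555031 y -0.3380031875407774 -0.305657403264127 grey 45.943396226415096
0.05 63 x 0.4098438368712573 0.467573016851469 y -0.3387334353760629 -0.3052864931628058 grey 46.026455026455025
0.065 37 x 0.4286659772439248 0.46379642923310604 y -0.3367816012982298 -0.3051647841871429 grey 47.4954954954955
0.08 51 x 0.4206141768991862 0.4577066818309919 y -0.33727059291562694 -0.30532464197873216 grey 47.81699346405229
0.095 62 x 0.4154140592059976 0.4520832474339188 y -0.3374177350975059 -0.3047264934803923 grey 67.39247311827957
0.11 34 x 0.4102927228629292 0.44604828702234356 y -0.3317949082589946 -0.30883450934158285 grey 82.22549019607843
0.125 47 x 0.4053590177833236 0.44259062344206596 y -0.3335990473105018 -0.3087987487177879 grey 73.41134751773049
0.14 64 x 0.3961280800734089 0.4373155152498461 y -0.33310784597985227 -0.30936007350886435 grey 96.625
0.155 152 x 0.3961438570657688 0.429787516268625 y -0.333970864246949 -0.30949261857209137 grey 139.14254385964912Traceback (most recent call last):
  File "<stdin>", line 10, in <module>
  File "h.py", line 8, in deproj
    r,T=ray(n,px); z=d[int(round(px[1])),int(round(px[0]))]
        ~~~^^^^^^
  File "h.py", line 4, in ray
    p=env.camera_params(n)
ValueError: time passes only in moves, steps and waits
```

```bash
sed -i 's/^from station import env/from station import env\n_c={}\ndef CP(n):\n    if n not in _c:_c[n]=env.camera_params(n)\n    return _c[n]/; s/=env.camera_params(n)$/=CP(n)/; s/p=env.camera_params(n);/p=CP(n);/' h.py; sed -i 's/_c\[n\]=CP(n)/_c[n]=env.camera_params(n)/' h.py; head -12 h.py; python3 - <<'E'
from h import *
np.set_printoptions(precision=4,suppress=True)
D=np.load("pics/top0_d.npy");S=np.load("pics/side0_d.npy")
B=np.array([plane("top",p,.01) for p in [(380.5,228.5),(408.5,229.5),(408.5,265),(380,265)]]);print("base",B,B.mean(0))
# all housing points
out={}
for n,d,(x0,x1,y0,y1) in (("top",D,(380,420,225,270)),("side",S,(312,365,100,170))):
    L=np.array([deproj(n,(u,v),d) for v in range(y0,y1) for u in range(x0,x1) if d[v,u]>0]); out[n]=L
    for h in np.arange(.095,.18,.01):
        q=L[abs(L[:,2]-h)<.005]
        if len(q): print(n,round(h,3),len(q),"x",q[:,0].min(),q[:,0].max(),"y",q[:,1].min(),q[:,1].max())
    print(L[:,2].max())
a=np.deg2rad(20); 
L=np.vstack([out["top"],out["side"]])
axis=np.array([-np.sin(a),0,np.cos(a)]);ex=np.array([np.cos(a),0,np.sin(a)])
O=np.array([.4429,-.3207,0])
for n in out:
    q=out[n]-O; s=q@axis; w=q@ex
    m=(q[:,2]>.1)
    print(n,"s",np.percentile(s[m],[0,2,50,98,100]),"w",np.percentile(w[m],[0,2,50,98,100]),"y",np.percentile(q[m,1],[0,2,50,98,100]))
# vials etc
for nm,p in dict(vialtop=(237,141),dish=(216,197),plug=(339.5,271.5),vf=(265,260),vb=(430,154),brush=(144,245)).items(): print(nm,deproj("top",p,D))
E
```

```text
import cv2,numpy as np
from station import env
_c={}
def CP(n):
    if n not in _c:_c[n]=env.camera_params(n)
    return _c[n]
def ray(n,px):
    p=CP(n)
    u=cv2.undistortPoints(np.array([[px]],float),p["camera_matrix"],p["dist"])[0,0]
    return np.array([u[0],u[1],1.]),p["pose"]
def deproj(n,px,d):
    r,T=ray(n,px); z=d[int(round(px[1])),int(round(px[0]))]
base [[ 0.4883 -0.287   0.01  ]
 [ 0.4874 -0.3591  0.01  ]
 [ 0.3967 -0.3583  0.01  ]
 [ 0.3951 -0.2856  0.01  ]] [ 0.4419 -0.3225  0.01  ]
top 0.095 41 x 0.4154140592059976 0.4493186162036109 y -0.3374177350975059 -0.3047264934803923
top 0.105 24 x 0.4127460424348447 0.4486956916013971 y -0.3295663755182645 -0.30954737281606703
top 0.115 20 x 0.4078694664747661 0.4457906336385107 y -0.3317949082589946 -0.30883450934158285
top 0.125 38 x 0.4053590177833236 0.44259062344206596 y -0.3335990473105018 -0.3087987487177879
top 0.135 33 x 0.4005131089044268 0.43768844461672957 y -0.33035261414685235 -0.30915982965634203
top 0.145 67 x 0.3961280800734089 0.43251485115593924 y -0.333970864246949 -0.30949261857209137
top 0.155 120 x 0.3
[... 616 characters left out ...]
.4355349000844655 y -0.3273734894991648 -0.3056026005352688
side 0.145 68 x 0.3961001851311992 0.43171569163310924 y -0.3318742663762857 -0.3069125608785708
side 0.155 61 x 0.40190340268098995 0.4287223410817284 y -0.3329486508224656 -0.3071071880671612
0.15722409868337106
top s [0.0923 0.0992 0.1507 0.1569 0.1595] w [0.0057 0.007  0.029  0.0404 0.041 ] y [-0.0133 -0.012   0.0032  0.0114  0.0119]
side s [0.0954 0.0981 0.1328 0.1542 0.1555] w [0.004  0.005  0.024  0.0382 0.0386] y [-0.0122 -0.009   0.0107  0.0138  0.0151]
vialtop [0.6621 0.0704 0.1772]
dish [0.5479 0.1262 0.0856]
plug [ 0.3764 -0.1799  0.0335]
vf [0.3988 0.0025 0.1077]
vb [ 0.6608 -0.3863  0.111 ]
brush [0.4316 0.3158 0.0116]
```

```bash
cat > plan.py <<'E'
# python3 plan.py x y z phi tilt : tool x-axis heading phi (rad), then tilt about world y
import sys,numpy as np
from station import env
from scipy.spatial.transform import Rotation as R
x,y,z,phi=map(float,sys.argv[1:5]); tilt=float(sys.argv[5]) if len(sys.argv)>5 else 0
s=env.observe(); q=s["eef_rot"]; R0=R.from_quat([q[1],q[2],q[3],q[0]])
Rt=R.from_euler('y',tilt)*R.from_euler('z',phi)*R.from_euler('x',np.pi)
np.set_printoptions(precision=4,suppress=True)
print("t",s["time"],"pos",s["eef_pos"],"F",s["force"],"op",s["opening"],"j",s["joints"])
print("phi now",np.arctan2(*R0.apply([1,0,0])[1::-1]),"z",R0.apply([0,0,1]))
print("linear mm",R0.inv().apply(np.array([x,y,z])-s["eef_pos"])*1000,"rot",(R0.inv()*Rt).as_rotvec())
E
python3 plan.py 0.545 0.2345 0.25 -0.085
```

```text
t 0.1 pos [ 0.238  -0.4953  0.2289] F [-0.0718  1.1354 -0.8967] op 0.09317599044624168 j [-1.3258  0.2592  1.536  -0.      1.348  -0.2028]
phi now 0.44779620546864496 z [-0.0004  0.0016 -1.    ]
linear mm [ 592.6833 -524.9528  -20.0514] rot [-0.0017  0.0001  0.5328]
```

Request:
move_arm([
  {"linear": [20,-18,-45],"delta_rot": [0,0,0],"fingers": 40},
  {"linear": [55,-49,-60],"delta_rot": [0,0,0.1],"fingers": 40},
  {"linear": [92,-82,-60],"delta_rot": [0,0,0.2],"fingers": 40},
  {"linear": [130,-115,-60],"delta_rot": [0,0,0.3],"fingers": 40},
  {"linear": [167,-148,-60],"delta_rot": [0,0,0.4],"fingers": 40},
])

```text
time: 0.6
eef_pos: [0.3247, -0.2885, 0.2895]
eef_rot: [-0.0, 1.0, 0.021, 0.0]
force: [0.8, 0.2, 0.3]
opening: 0.0575
```

```bash
python3 plan.py 0.545 0.2345 0.25 -0.085
```

```text
t 0.6 pos [ 0.3247 -0.2885  0.2895] F [0.7513 0.1986 0.2863] op 0.057523910167668744 j [-0.9847  0.0082  1.6825  0.0003  1.451   0.5434]
phi now 0.04271554785253309 z [ 0.0002  0.0003 -1.    ]
linear mm [ 242.4404 -513.1455   39.6673] rot [-0.0003 -0.0001  0.1277]
```

Request:
move_arm([
  {"linear": [20,-44,0],"delta_rot": [0,0,0.05],"fingers": 40},
  {"linear": [40,-88,0],"delta_rot": [0,0,0.1],"fingers": 40},
  {"linear": [60,-132,0],"delta_rot": [0,0,0.128],"fingers": 40},
  {"linear": [80,-176,0],"delta_rot": [0,0,0.128],"fingers": 40},
  {"linear": [100,-220,0],"delta_rot": [0,0,0.128],"fingers": 40},
])

```text
time: 1.1
eef_pos: [0.4139, -0.0639, 0.2896]
eef_rot: [0.0, 0.999, -0.04, 0.0]
force: [-0.0, -0.7, -0.1]
opening: 0.0401
```

```bash
python3 plan.py 0.545 0.2345 0.25 -0.085
```

```text
t 1.1 pos [ 0.4139 -0.0639  0.2896] F [-0.0027 -0.7417 -0.1461] op 0.04014441063536856 j [-0.4208 -0.0221  1.7124 -0.      1.4512  1.2305]
phi now -0.08049241174666658 z [ 0.0001 -0.0001 -1.    ]
linear mm [ 106.6608 -307.9434   39.5579] rot [ 0.0001 -0.0001  0.0045]
```

Request:
move_arm([
  {"linear": [16,-46,0],"delta_rot": [0,0,0],"fingers": 40},
  {"linear": [32,-92,0],"delta_rot": [0,0,0],"fingers": 40},
  {"linear": [48,-138,0],"delta_rot": [0,0,0],"fingers": 40},
  {"linear": [64,-184,0],"delta_rot": [0,0,0],"fingers": 40},
  {"linear": [80,-230,0],"delta_rot": [0,0,0],"fingers": 40},
])

```text
time: 1.6
eef_pos: [0.5122, 0.1591, 0.2893]
eef_rot: [0.0, 0.999, -0.04, -0.0]
force: [0.1, -0.5, 0.1]
opening: 0.0403
```

Request:
move_arm([
  {"linear": [14,-42,15],"delta_rot": [0,0,0],"fingers": 40},
  {"linear": [22,-66,30],"delta_rot": [0,0,0],"fingers": 40},
  {"linear": [22,-66,40],"delta_rot": [0,0,0],"fingers": 40},
  {"linear": [22,-66,40],"delta_rot": [0,0,0],"fingers": 40},
  {"linear": [22,-66,40],"delta_rot": [0,0,0],"fingers": 40},
])

```text
time: 2.1
eef_pos: [0.5388, 0.22, 0.2496]
eef_rot: [0.0, 0.999, -0.04, -0.0]
force: [0.2, 0.3, 0.9]
opening: 0.0402
```

```bash
python3 plan.py 0.545 0.2345 0.076 -0.085; python3 - <<'E'
from h import *
im,d=env.camera("side");cv2.imwrite("pics/side1.png",im)
im,d=env.camera("top");cv2.imwrite("pics/top1.png",im)
E
```

```text
t 2.1 pos [0.5388 0.22   0.2496] F [0.2086 0.3076 0.8971] op 0.040170975618909685 j [ 0.1964  0.305   1.4225 -0.0004  1.415   1.8482]
phi now -0.08088426674033533 z [-0.0009 -0.0006 -1.    ]
linear mm [  5.1239 -15.025  173.6057] rot [0.0007 0.0008 0.0041]
```

View pics/side1.png

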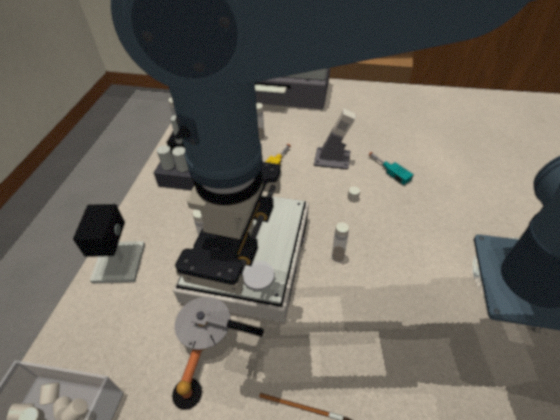

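```bash
python3 - <<'E'
from h import *
crop("pics/side1.png","pics/c5.png",165,285,120,90,6)
S=np.load("pics/side0_d.npy")
for p in((229,322),(245.5,326.5),(262,331.5)):print(plane("side",p,.0885),deproj("side",p,S))
E
```

```text
[0.57193543 0.23459004 0.0885    ] [0.57207025 0.2343401  0.08795117]
[0.54209219 0.23783782 0.0885    ] [0.54210277 0.23781378 0.08844661]
[0.51258898 0.24185893 0.0885    ] [0.51248037 0.24217817 0.08921932]
```

View pics/c5.png

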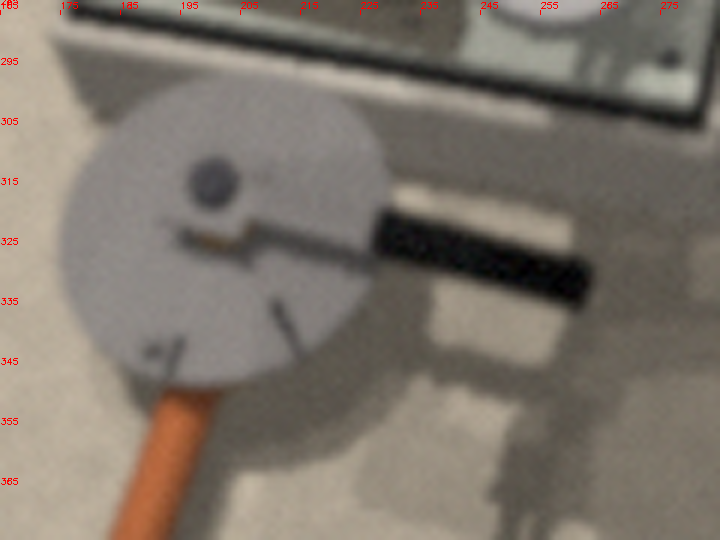

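Request:
move_arm([
  {"linear": [4,-16,45],"delta_rot": [0,0,0.015],"fingers": 40},
  {"linear": [4,-16,90],"delta_rot": [0,0,0.015],"fingers": 40},
  {"linear": [4,-16,135],"delta_rot": [0,0,0.015],"fingers": 40},
  {"linear": [4,-16,165],"delta_rot": [0,0,0.015],"fingers": 40},
  {"linear": [4,-16,173],"delta_rot": [0,0,0.015],"fingers": 40},
])

```text
time: 2.7
eef_pos: [0.5425, 0.2351, 0.074]
eef_rot: [0.001, 0.999, -0.048, -0.003]
force: [0.2, -0.5, -0.5]
opening: 0.0401
```

```bash
python3 plan.py 0.544 0.236 0.076 -0.10; python3 - <<'E'
from h import *
im,d=env.camera("side");cv2.imwrite("pics/side2.png",im)
crop("pics/side2.png","pics/c6.png",155,235,140,120,5.5)
E
```

```text
t 2.7 pos [0.5425 0.2351 0.074 ] F [ 0.2395 -0.4978 -0.5419] op 0.040120528517238234 j [ 0.2205  0.4767  1.6224 -0.0001  1.0479  1.888 ]
phi now -0.09668022338693591 z [-0.0052 -0.0013 -1.    ]
linear mm [ 1.4118 -1.0215 -2.0171] rot [0.0018 0.0051 0.0033]
```

View pics/c6.png

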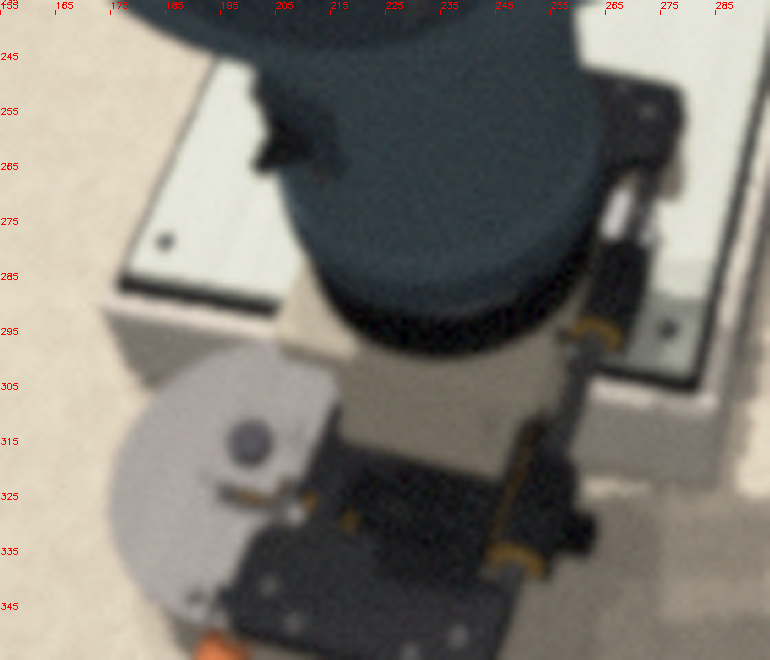

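The view shows the gripper over the sleeve, tip visible at (262,332). I'll close lightly and check that the opening reads 14 mm.

Request:
move_arm([
  {"linear": [0,0,0],"delta_rot": [0,0,0],"fingers": 25},
  {"linear": [0,0,0],"delta_rot": [0,0,0],"fingers": 10},
  {"linear": [0,0,0],"delta_rot": [0,0,0],"fingers": 10},
  {"linear": [0,0,0],"delta_rot": [0,0,0],"fingers": 10},
], newtons=8)

```text
time: 3.15
eef_pos: [0.5456, 0.2371, 0.0784]
eef_rot: [-0.001, 0.999, -0.048, 0.002]
force: [0.4, -1.7, 4.7]
opening: 0.0139
```

```bash
python3 plan.py 0.544 0.236 0.076 -0.10
```

```text
t 3.15 pos [0.5456 0.2371 0.0784] F [ 0.3541 -1.667   4.6694] op 0.013943905680665097 j [0.2223 0.4723 1.6169 0.0005 1.049  1.8882]
phi now -0.095336677796278 z [ 0.0032  0.0011 -1.    ]
linear mm [-1.5138  1.2287  2.4067] rot [-0.0014 -0.0031  0.0047]
```

Request:
move_arm([
  {"linear": [0.8,-11.5,0],"delta_rot": [0,0,0.142],"fingers": 10},
  {"linear": [3.3,-22.8,0],"delta_rot": [0,0,0.284],"fingers": 10},
  {"linear": [7.3,-33.7,0],"delta_rot": [0,0,0.426],"fingers": 10},
  {"linear": [12.8,-43.8,0],"delta_rot": [0,0,0.568],"fingers": 10},
  {"linear": [19.7,-53.1,0],"delta_rot": [0,0,0.71],"fingers": 10},
])

```text
time: 3.65
eef_pos: [0.5698, 0.288, 0.0784]
eef_rot: [-0.0, 0.919, -0.394, 0.001]
force: [-0.9, -2.7, 5.3]
opening: 0.014
```

Request:
move_arm([
  {"linear": [0,0,0],"delta_rot": [0,0,0],"fingers": 10},
  {"linear": [0,0,0],"delta_rot": [0,0,0],"fingers": 10},
  {"linear": [0,0,0],"delta_rot": [0,0,0],"fingers": 10},
])

```text
time: 3.95
eef_pos: [0.5703, 0.2884, 0.0784]
eef_rot: [-0.002, 0.921, -0.39, 0.001]
force: [0.8, 2.5, 4.3]
opening: 0.0137
```

```bash
python3 plan.py 0.5704 0.2876 0.078 -0.812; python3 - <<'E'
from h import *
im,d=env.camera("side");cv2.imwrite("pics/side3.png",im)
crop("pics/side3.png","pics/c7.png",155,235,140,120,5.5)
E
```

```text
t 3.95 pos [0.5703 0.2884 0.0784] F [0.8029 2.5272 4.3423] op 0.01368688274291293 j [0.2935 0.5404 1.4982 0.0009 1.0989 2.6652]
phi now -0.801212881235476 z [ 0.0037  0.0019 -1.    ]
linear mm [0.6377 0.5334 0.3508] rot [-0.004  -0.0012  0.0108]
```

View pics/c7.png

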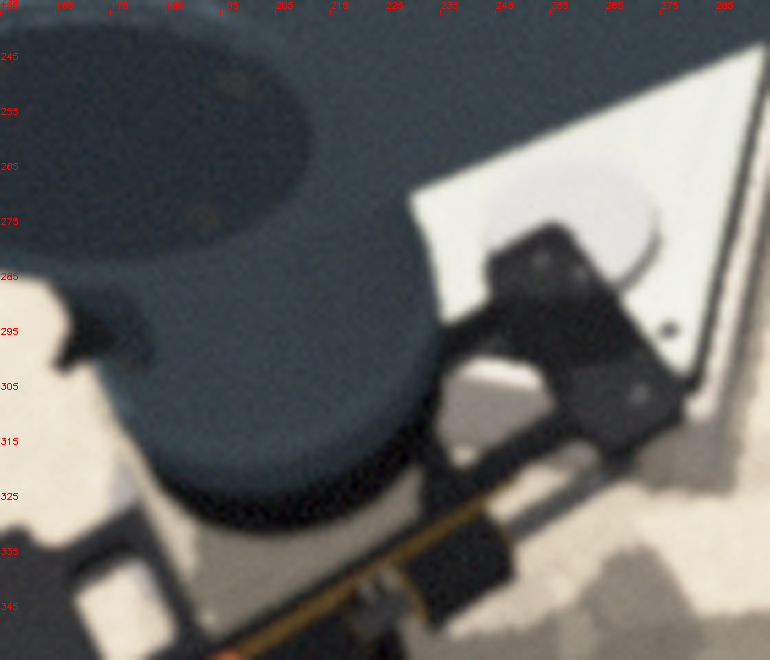

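Request:
move_arm([
  {"linear": [0,0,0],"delta_rot": [0,0,0],"fingers": 40},
  {"linear": [0,0,0],"delta_rot": [0,0,0],"fingers": 40},
  {"linear": [0,0,0],"delta_rot": [0,0,0],"fingers": 40},
  {"linear": [0,0,-40],"delta_rot": [0,0,0],"fingers": 40},
  {"linear": [0,0,-90],"delta_rot": [0,0,0],"fingers": 40},
])

```text
time: 4.5
eef_pos: [0.5669, 0.2867, 0.1641]
eef_rot: [0.003, 0.92, -0.392, -0.003]
force: [0.5, 0.6, 0.5]
opening: 0.0398
```

Request:
move_arm([
  {"linear": [-30,20,-45],"delta_rot": [0,0,0],"fingers": 40},
  {"linear": [-62,48,-70],"delta_rot": [0,0,-0.1],"fingers": 40},
  {"linear": [-94,76,-80],"delta_rot": [0,0,-0.2],"fingers": 40},
  {"linear": [-120,104,-80],"delta_rot": [0,0,-0.3],"fingers": 40},
])

```text
time: 4.9
eef_pos: [0.4097, 0.3026, 0.2489]
eef_rot: [-0.001, 0.969, -0.247, 0.001]
force: [0.4, -0.7, 0.2]
opening: 0.0397
```

```bash
python3 plan.py 0.42 -0.32 0.3 0.0; python3 - <<'E'
from h import *
for n in ("side","top"):
    im,d=env.camera(n);cv2.imwrite(f"pics/{n}4.png",im)
    crop(f"pics/{n}4.png",f"pics/c8{n}.png",*((150,280,130,100,6) if n=="side" else (120,130,110,90,7)))
E
```

```text
t 4.9 pos [0.4097 0.3026 0.2489] F [ 0.4124 -0.6988  0.232 ] op 0.03969255934079768 j [0.4166 0.1699 1.6011 0.0004 1.3669 2.4873]
phi now -0.5000226779701649 z [ 0.0033  0.0018 -1.    ]
linear mm [307.6265 541.258  -52.215 ] rot [-0.0026 -0.0027 -0.5   ]
```

View pics/c8side.png

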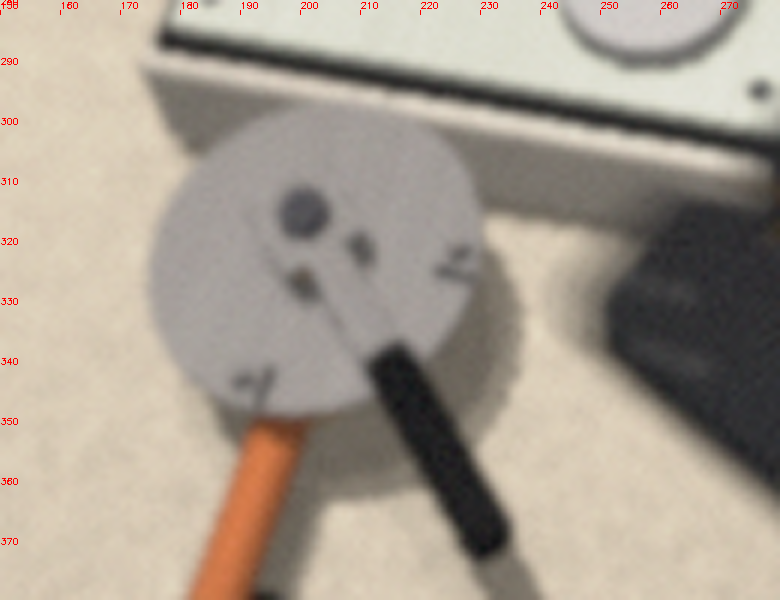

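View pics/c8top.png

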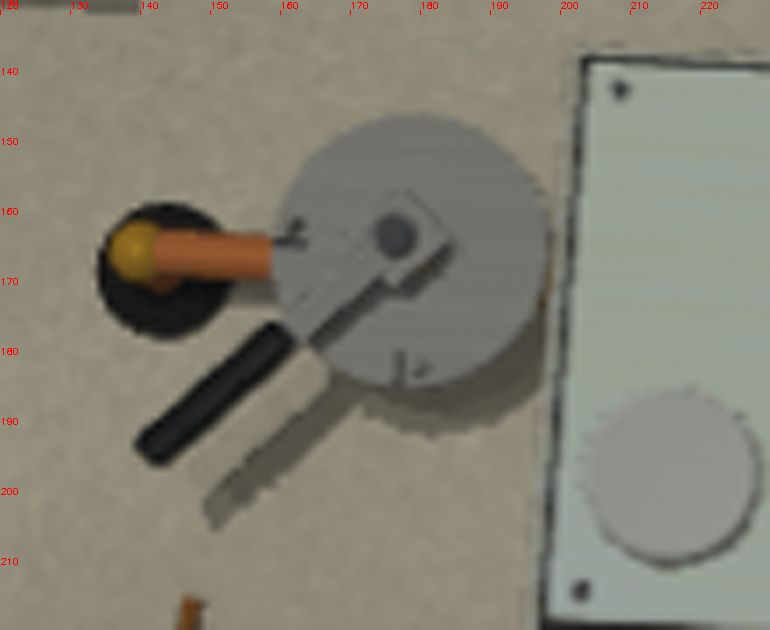

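```bash
python3 - <<'E'
from h import *
for n,a,b in(("top",(161,178),(141,194.5)),("side",(213.5,339.5),(230.5,369.5))):
    A,B=plane(n,a,.0885),plane(n,b,.0885); v=B-A; print(A,B,np.arctan2(v[1],-v[0]),np.linalg.norm(v))
# pipe direction / tick lines & plate screws for yaw
for n,P in(("top",[(208,142.5),(303.5,147.5),(300,219.5),(203,214)]),("side",[(222,193),(298,203.5),(277,295),(185,279.5)])):
    C=np.array([plane(n,p,.07) for p in P]); print(n,C.mean(0)); 
    for i in range(4): v=C[(i+1)%4]-C[i]; print(np.arctan2(v[1],v[0])%(np.pi/2),np.linalg.norm(v))
E
```

```text
[0.5908839  0.26120907 0.0885    ] [0.54926304 0.30726298 0.0885    ] 0.8359175059799575 0.062074619685731275
[0.58906798 0.26875104 0.0885    ] [0.54833177 0.31114415 0.0885    ] 0.8053271665296835 0.058792988681735346
top [0.59367915 0.03784807 0.07      ]
1.5411667365711288 0.23798661701129886
1.5421383345599935 0.18035266027533106
1.5376286989459793 0.23684723885234302
1.5484979910069931 0.17951942677430477
side [0.59045962 0.03993437 0.07      ]
1.544502511247074 0.17846022756514657
1.5538824363970098 0.235314412792142
1.5492205820162994 0.1801260346869939
1.5468035358572232 0.23615453044572168
```

```bash
python3 plan.py 0.3937 -0.3205 0.26 0.0 -0.349
```

```text
t 5.0 pos [0.4063 0.302  0.2473] F [ 0.2008 -0.0723  0.0857] op 0.03980002794340584 j [0.4181 0.1685 1.6066 0.0006 1.368  2.4884]
phi now -0.49962006120338154 z [-0.0017 -0.0001 -1.    ]
linear mm [287.1891 552.452  -12.6468] rot [ 0.0877  0.3433 -0.4944]
```

Request:
move_arm([
  {"linear": [22,43,-10],"delta_rot": [0,0,-0.12],"fingers": 60},
  {"linear": [45,86,-20],"delta_rot": [0,0,-0.25],"fingers": 60},
  {"linear": [68,130,-20],"delta_rot": [0,0,-0.37],"fingers": 60},
  {"linear": [90,174,-20],"delta_rot": [0,0,-0.5],"fingers": 60},
  {"linear": [113,217,-20],"delta_rot": [0,0,-0.5],"fingers": 60},
])

```text
time: 5.5
eef_pos: [0.4054, 0.0678, 0.2666]
eef_rot: [0.0, 1.0, -0.001, 0.0]
force: [1.2, -0.5, -0.2]
opening: 0.06
```

```bash
python3 plan.py 0.3937 -0.3205 0.26 0.0 -0.349
```

```text
t 5.5 pos [0.4054 0.0678 0.2666] F [ 1.2282 -0.532  -0.1561] op 0.06003282839974492 j [-0.1073 -0.0247  1.7707 -0.      1.3953  1.4648]
phi now -0.001337233139117269 z [ 0.0003 -0.     -1.    ]
linear mm [-11.1583 388.2864   6.5806] rot [ 0.0003  0.3487 -0.0013]
```

Request:
move_arm([
  {"linear": [0,45,0],"delta_rot": [0,0.05,0],"fingers": 60},
  {"linear": [-3,90,0],"delta_rot": [0,0.12,0],"fingers": 60},
  {"linear": [-5,135,0],"delta_rot": [0,0.2,0],"fingers": 60},
  {"linear": [-8,180,0],"delta_rot": [0,0.28,0],"fingers": 60},
  {"linear": [-11,225,0],"delta_rot": [0,0.349,0],"fingers": 60},
])

```text
time: 6.0
eef_pos: [0.3926, -0.1578, 0.267]
eef_rot: [0.002, 0.984, -0.003, 0.175]
force: [1.0, -0.3, 0.1]
opening: 0.0601
```

```bash
python3 plan.py 0.3937 -0.3205 0.26 0.0 -0.349
```

```text
t 6.0 pos [ 0.3926 -0.1578  0.267 ] F [ 1.0445 -0.3118  0.1302] op 0.06011333548902602 j [-0.8886 -0.2158  1.9845  0.2939  1.1579  0.5983]
phi now -0.00514841121850067 z [ 0.3454 -0.0043 -0.9385]
linear mm [ -0.5805 162.6887   7.664 ] rot [ 0.0043 -0.0037 -0.0048]
```

Request:
move_arm([
  {"linear": [0,40,0],"delta_rot": [0,0,0],"fingers": 60},
  {"linear": [0,80,0],"delta_rot": [0,0,0],"fingers": 60},
  {"linear": [0,120,0],"delta_rot": [0,0,0],"fingers": 60},
  {"linear": [0,152,0],"delta_rot": [0,0,0],"fingers": 60},
  {"linear": [0,152,0],"delta_rot": [0,0,0],"fingers": 60},
])

```text
time: 6.5
eef_pos: [0.3916, -0.3125, 0.266]
eef_rot: [0.001, 0.985, -0.005, 0.173]
force: [-0.4, 0.2, 0.2]
opening: 0.06
```

```bash
python3 plan.py 0.3937 -0.3205 0.2014 0.0 -0.349;python3 - <<'E'
from h import *
for n in ("side","top"):
    im,d=env.camera(n);cv2.imwrite(f"pics/{n}5.png",im)
E
```

```text
t 6.5 pos [ 0.3916 -0.3125  0.266 ] F [-0.4064  0.1889  0.1669] op 0.06000436423981833 j [-1.1278 -0.0077  1.8083  0.3348  1.2027  0.3534]
phi now -0.010042834172938601 z [ 0.3411 -0.0039 -0.94  ]
linear mm [-19.981    7.9926  61.4288] rot [ 0.0039  0.0009 -0.0094]
```

View pics/side5.png

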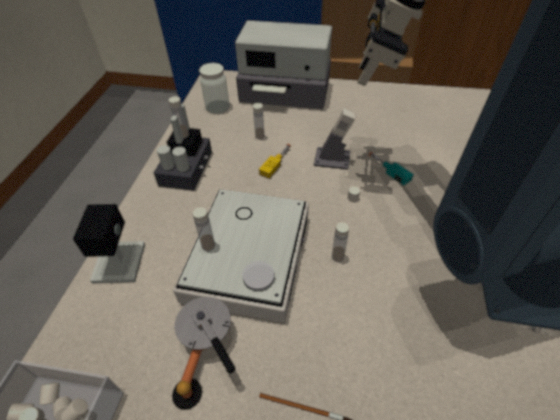

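The gripper at (385,45) leans parallel to the white thermometer at (340,130) standing in the grey holder. Yellow (272,163) and turquoise (400,172) lie on the table. Crop c3 already showed that the one in the holder is the white one, so I'm approaching it.

Request:
move_arm([
  {"linear": [-20,8,0],"delta_rot": [0,0,-0.009],"fingers": 60},
  {"linear": [-20,8,30],"delta_rot": [0,0,-0.009],"fingers": 60},
  {"linear": [-20,8,60],"delta_rot": [0,0,-0.009],"fingers": 60},
  {"linear": [-20,8,60],"delta_rot": [0,0,-0.009],"fingers": 60},
])

```text
time: 7.0
eef_pos: [0.3933, -0.3119, 0.2002]
eef_rot: [-0.002, 0.985, 0.002, 0.172]
force: [0.2, 0.4, 0.8]
opening: 0.0599
```

```bash
python3 plan.py 0.4245 -0.3205 0.1168 0.0 -0.349;python3 - <<'E'
from h import *
for n in ("side","top"):
    im,d=env.camera(n);cv2.imwrite(f"pics/{n}6.png",im)
crop("pics/side6.png","pics/c9.png",290,30,140,145,4)
crop("pics/top6.png","pics/c9t.png",350,190,140,105,5)
E
```

```text
t 7.0 pos [ 0.3933 -0.3119  0.2002] F [0.1856 0.4325 0.8466] op 0.059941530951356056 j [-1.125   0.0583  1.9095  0.3621  1.0537  0.2798]
phi now 0.003895999761886223 z [ 0.3389  0.005  -0.9408]
linear mm [ 1.0599  9.0362 88.9848] rot [-0.005   0.0033  0.0037]
```

View pics/c9.png

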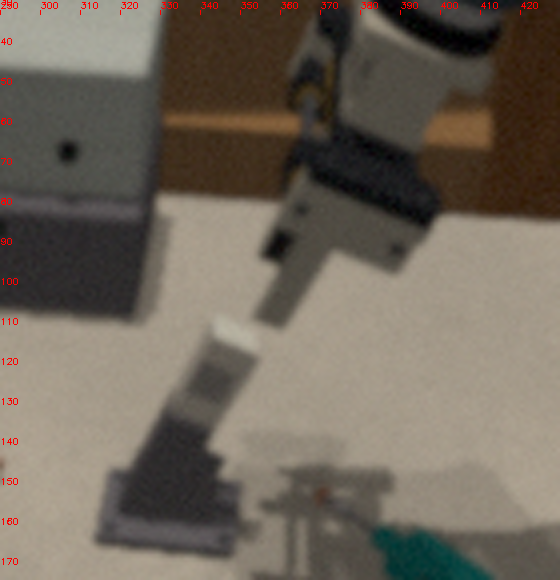

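View pics/c9t.png

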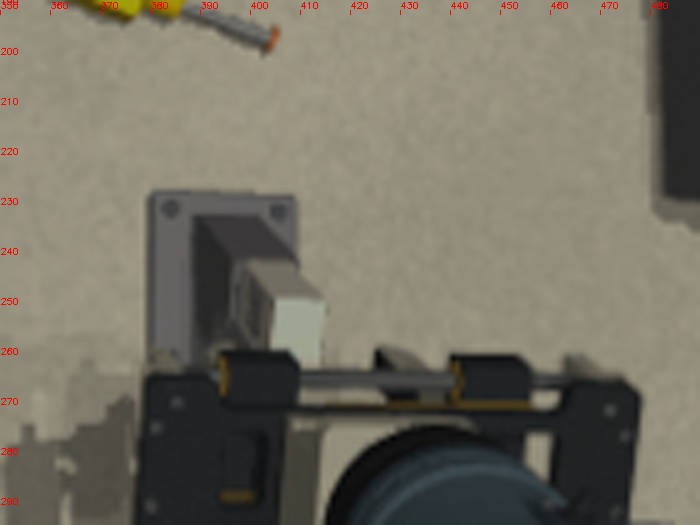

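Request:
move_arm([
  {"linear": [1,9,0],"delta_rot": [-0.005,0.003,0.004],"fingers": 60},
  {"linear": [1,9,0],"delta_rot": [-0.005,0.003,0.004],"fingers": 60},
  {"linear": [1,9,30],"delta_rot": [-0.005,0.003,0.004],"fingers": 60},
  {"linear": [1,9,45],"delta_rot": [-0.005,0.003,0.004],"fingers": 60},
  {"linear": [1,9,45],"delta_rot": [-0.005,0.003,0.004],"fingers": 60},
])

```text
time: 7.6
eef_pos: [0.41, -0.324, 0.1606]
eef_rot: [0.002, 0.985, -0.001, 0.175]
force: [1.3, 0.0, 0.6]
opening: 0.0597
```

```bash
python3 plan.py 0.4245 -0.3205 0.1168 0.0 -0.349;python3 - <<'E'
from h import *
for n in ("side","top"):
    im,d=env.camera(n);cv2.imwrite(f"pics/{n}7.png",im)
crop("pics/side7.png","pics/c10.png",290,30,140,145,4)
E
```

```text
t 7.6 pos [ 0.41   -0.324   0.1606] F [1.2835 0.0409 0.6102] op 0.05974409264138619 j [-1.1014  0.1356  1.9335  0.3863  0.9408  0.2617]
phi now -0.00040235737299193817 z [ 0.3438 -0.0047 -0.939 ]
linear mm [-1.4701 -3.6918 46.0501] rot [ 0.0047 -0.0019 -0.0004]
```

View pics/c10.png

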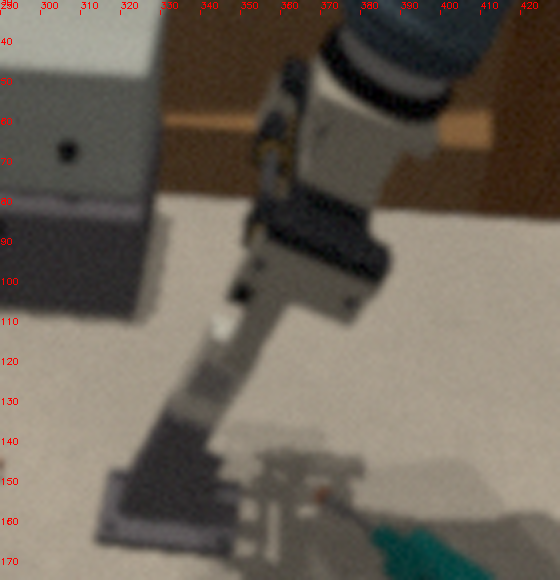

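Request:
move_arm([
  {"linear": [-1,-2,20],"delta_rot": [0,0,0],"fingers": 60},
  {"linear": [-1,-2,40],"delta_rot": [0,0,0],"fingers": 60},
  {"linear": [-1,-2,45],"delta_rot": [0,0,0],"fingers": 60},
  {"linear": [-1,-2,45],"delta_rot": [0,0,0],"fingers": 60},
])

```text
time: 8.1
eef_pos: [0.4249, -0.3231, 0.1194]
eef_rot: [0.003, 0.985, -0.0, 0.175]
force: [-0.4, 0.3, -0.2]
opening: 0.0601
```

```bash
python3 plan.py 0.4245 -0.3205 0.1168 0.0 -0.349;python3 - <<'E'
from h import *
for n in ("side","top"):
    im,d=env.camera(n);cv2.imwrite(f"pics/{n}8.png",im)
crop("pics/side8.png","pics/c11.png",290,30,140,145,4)
E
python3 plan.py 0.4245 -0.3205 0.1168 0.0 -0.349
```

```text
t 8.1 pos [ 0.4249 -0.3231  0.1194] F [-0.4464  0.3053 -0.1762] op 0.06013569478702982 j [-1.0693  0.2073  1.967   0.417   0.8311  0.24  ]
phi now 0.00029901051133137085 z [ 0.3449 -0.0068 -0.9386]
linear mm [-1.2963 -2.6314  2.274 ] rot [ 0.0068 -0.0032  0.0003]
t 8.2 pos [ 0.4251 -0.3237  0.1201] F [0.2193 0.6859 0.18  ] op 0.060062243736460026 j [-1.0696  0.2062  1.9663  0.417   0.8312  0.24  ]
phi now 0.0005930303027894099 z [ 0.3456 -0.0082 -0.9383]
linear mm [-1.69   -3.1806  2.9169] rot [ 0.0082 -0.0039  0.0005]
```

View pics/c11.png

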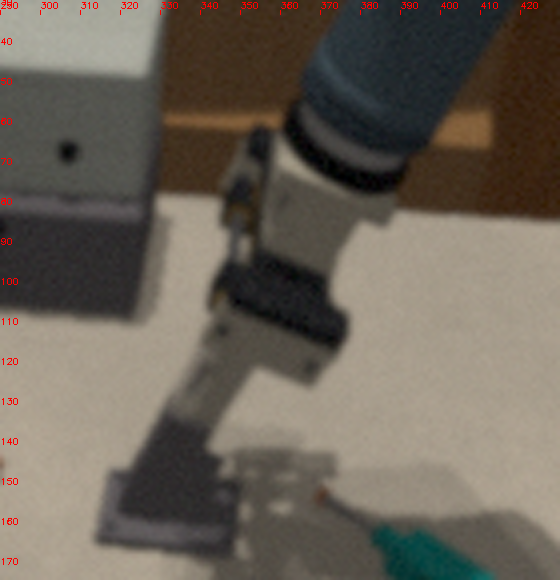

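Request:
move_arm([
  {"linear": [-1,-2.5,1],"delta_rot": [0.007,-0.003,0],"fingers": 60},
  {"linear": [-1,-2.5,1],"delta_rot": [0.007,-0.003,0],"fingers": 40},
  {"linear": [-1,-2.5,1],"delta_rot": [0.007,-0.003,0],"fingers": 29},
], newtons=6)

```text
time: 8.5
eef_pos: [0.4243, -0.3206, 0.1181]
eef_rot: [0.0, 0.985, 0.0, 0.174]
force: [-0.7, -0.3, 0.3]
opening: 0.0483
```

Request:
move_arm([
  {"linear": [0,0,0],"delta_rot": [0,0,0],"fingers": 15},
  {"linear": [0,0,0],"delta_rot": [0,0,0],"fingers": 15},
  {"linear": [0,0,0],"delta_rot": [0,0,0],"fingers": 15},
], newtons=6)

```text
time: 8.8
eef_pos: [0.4243, -0.3204, 0.1176]
eef_rot: [-0.0, 0.985, 0.0, 0.174]
force: [0.1, 0.3, 0.1]
opening: 0.0246
```

```bash
python3 plan.py 0.4245 -0.3205 0.1168 0.0 -0.349
```

```text
t 8.8 pos [ 0.4243 -0.3204  0.1176] F [0.0729 0.2703 0.0736] op 0.024580652508652115 j [-1.0683  0.2095  1.9683  0.4163  0.835   0.2405]
phi now 0.00013286757329368073 z [ 0.342   0.0002 -0.9397]
linear mm [-0.0525  0.0522  0.8666] rot [-0.0002  0.      0.0001]
```

Opening is 24.6 mm with almost no force. Next I'll let it finish closing and firm the grip.

Request:
move_arm([
  {"linear": [0,0,0],"delta_rot": [0,0,0],"fingers": 10},
  {"linear": [0,0,0],"delta_rot": [0,0,0],"fingers": 10},
  {"linear": [0,0,0],"delta_rot": [0,0,0],"fingers": 10},
], newtons=25)

```text
time: 9.1
eef_pos: [0.4243, -0.3205, 0.1176]
eef_rot: [-0.0, 0.985, 0.0, 0.174]
force: [-0.0, -0.5, -0.2]
opening: 0.0234
```

```bash
python3 plan.py 0.4245 -0.3205 0.1168 0.0 -0.349
```

```text
t 9.1 pos [ 0.4243 -0.3205  0.1176] F [-0.0036 -0.4543 -0.1605] op 0.023355892985042287 j [-1.0683  0.2095  1.9683  0.4163  0.835   0.2406]
phi now 0.000128258425150076 z [ 0.3419  0.0002 -0.9397]
linear mm [-0.0692  0.0425  0.8653] rot [-0.0002  0.      0.0001]
```

Gripped at 23.4 mm (housing is 24). I'll pull it out along its own axis, watching the force.

Request:
move_arm([
  {"linear": [0,0,-8],"delta_rot": [0,0,0],"fingers": 10},
  {"linear": [0,0,-20],"delta_rot": [0,0,0],"fingers": 10},
  {"linear": [0,0,-35],"delta_rot": [0,0,0],"fingers": 10},
])

```text
time: 9.4
eef_pos: [0.4117, -0.3198, 0.151]
eef_rot: [-0.001, 0.985, 0.0, 0.173]
force: [0.3, -0.7, -1.7]
opening: 0.024
```

Request:
move_arm([
  {"linear": [0,0,-20],"delta_rot": [0,0,0],"fingers": 10},
  {"linear": [0,0,-40],"delta_rot": [0,0,0],"fingers": 10},
  {"linear": [0,0,-60],"delta_rot": [0,0,0],"fingers": 10},
  {"linear": [0,0,-65],"delta_rot": [0,0,0],"fingers": 10},
])

```text
time: 9.8
eef_pos: [0.3899, -0.3213, 0.2144]
eef_rot: [0.002, 0.985, 0.0, 0.174]
force: [0.3, -1.2, -1.6]
opening: 0.024
```

```bash
python3 plan.py 0.4 -0.3205 0.24 0.0 0;python3 - <<'E'
from h import *
for n in ("side","top"):
    im,d=env.camera(n);cv2.imwrite(f"pics/{n}9.png",im)
crop("pics/side9.png","pics/c12.png",290,30,140,145,4)
E
```

```text
t 9.8 pos [ 0.3899 -0.3213  0.2144] F [ 0.282  -1.1706 -1.6288] op 0.024035712527146737 j [-1.1431  0.0471  1.8851  0.3599  1.0835  0.2775]
phi now 0.0009719867770900958 z [ 0.3435 -0.0033 -0.9391]
linear mm [ 18.2731  -0.6715 -20.5961] rot [ 0.0035 -0.3507  0.0003]
```

View pics/c12.png

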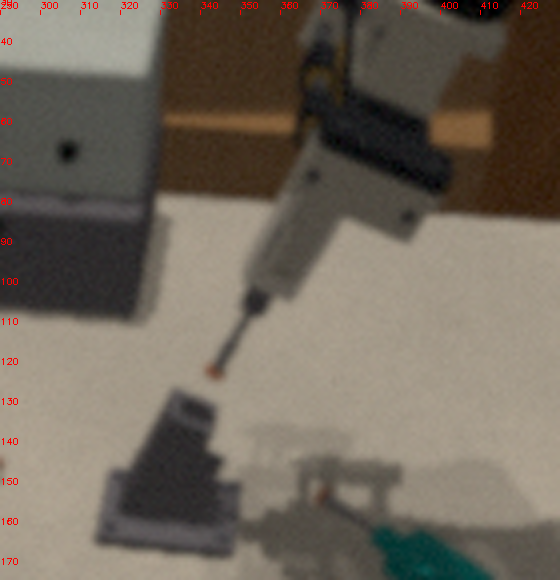

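Request:
move_arm([
  {"linear": [0,0,-40],"delta_rot": [0,0,0],"fingers": 10},
  {"linear": [10,0,-70],"delta_rot": [0,-0.09,0],"fingers": 10},
  {"linear": [20,0,-80],"delta_rot": [0.0015,-0.18,0],"fingers": 10},
  {"linear": [30,0,-80],"delta_rot": [0.003,-0.27,0],"fingers": 10},
  {"linear": [40,0,-80],"delta_rot": [0.003,-0.35,0],"fingers": 10},
])

```text
time: 10.4
eef_pos: [0.4008, -0.3204, 0.3005]
eef_rot: [-0.001, 1.0, 0.0, -0.002]
force: [0.0, -0.7, -1.6]
opening: 0.0242
```

```bash
python3 plan.py 0.6145 -0.029 0.29 0.0 0
```

```text
t 10.4 pos [ 0.4008 -0.3204  0.3005] F [ 0.0438 -0.7218 -1.5845] op 0.024184619330165916 j [-0.8908  0.1557  1.4933 -0.0017  1.4972  0.6798]
phi now 0.0003202560211862908 z [-0.0042  0.0025 -1.    ]
linear mm [ 213.8154 -291.2866   10.3347] rot [-0.0025  0.0042  0.0003]
```

Request:
move_arm([
  {"linear": [22,-30,0],"delta_rot": [0,0,0],"fingers": 10},
  {"linear": [46,-63,0],"delta_rot": [0,0,0],"fingers": 10},
  {"linear": [70,-96,0],"delta_rot": [0,0,0],"fingers": 10},
  {"linear": [94,-129,0],"delta_rot": [0,0,0],"fingers": 10},
  {"linear": [118,-162,0],"delta_rot": [0,0,0],"fingers": 10},
])

```text
time: 10.9
eef_pos: [0.5188, -0.1564, 0.2994]
eef_rot: [-0.002, 1.0, 0.001, -0.001]
force: [0.5, -0.2, -1.3]
opening: 0.0239
```

Request:
move_arm([
  {"linear": [24,-33,0],"delta_rot": [0,0,0],"fingers": 10},
  {"linear": [48,-66,0],"delta_rot": [0,0,0],"fingers": 10},
  {"linear": [72,-99,0],"delta_rot": [0,0,0],"fingers": 10},
  {"linear": [90,-122,0],"delta_rot": [0,0,0],"fingers": 10},
  {"linear": [95,-129,0],"delta_rot": [0,0,0],"fingers": 10},
])

```text
time: 11.4
eef_pos: [0.6141, -0.026, 0.299]
eef_rot: [-0.003, 1.0, 0.002, -0.002]
force: [0.3, -1.0, -1.7]
opening: 0.0236
```

Request:
move_arm([
  {"linear": [0,0,0],"delta_rot": [0,0,0],"fingers": 10},
  {"linear": [0,0,0],"delta_rot": [0,0,0],"fingers": 10},
])

```text
time: 11.6
eef_pos: [0.6124, -0.0299, 0.3003]
eef_rot: [-0.001, 1.0, 0.0, -0.001]
force: [-0.3, -0.3, -1.8]
opening: 0.0244
```

```bash
python3 plan.py 0.6145 -0.029 0.20 0.0 0;python3 - <<'E'
from h import *
for n in ("side","top"):
    im,d=env.camera(n);cv2.imwrite(f"pics/{n}10.png",im)
E
```

```text
t 11.6 pos [ 0.6124 -0.0299  0.3003] F [-0.2657 -0.2703 -1.7793] op 0.024390334803527963 j [-0.2317  0.3427  1.2485  0.0022  1.5539  1.3384]
phi now 0.0006174344378494858 z [-0.0029  0.0029 -1.    ]
linear mm [  2.354   -0.5772 100.2852] rot [-0.0029  0.0029  0.0006]
```

View pics/side10.png

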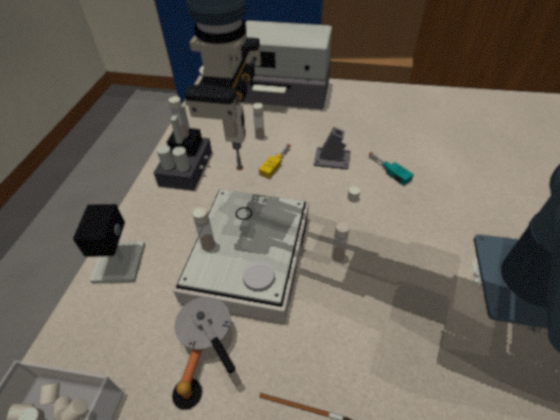

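View pics/top10.png

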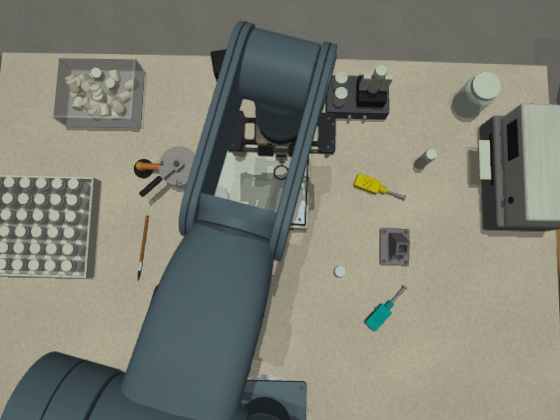

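Side: the thermometer hangs upright with the foot at about (239,168), above the ring at (244,213). Vials and dish are in place. Descending to a hover.

Request:
move_arm([
  {"linear": [2,0,30],"delta_rot": [0,0.003,0],"fingers": 10},
  {"linear": [2,0,65],"delta_rot": [-0.003,0.003,0],"fingers": 10},
  {"linear": [2,0,95],"delta_rot": [-0.003,0.003,0],"fingers": 10},
  {"linear": [2,0,115],"delta_rot": [-0.003,0.003,0],"fingers": 10},
  {"linear": [2,0,115],"delta_rot": [-0.003,0.003,0],"fingers": 10},
])

```text
time: 12.2
eef_pos: [0.6124, -0.0298, 0.183]
eef_rot: [-0.001, 1.0, -0.001, -0.002]
force: [-1.3, -0.8, -1.9]
opening: 0.0239
```

Request:
move_arm([
  {"linear": [0,0,0],"delta_rot": [0,0,0],"fingers": 10},
  {"linear": [0,0,0],"delta_rot": [0,0,0],"fingers": 10},
])

```text
time: 12.4
eef_pos: [0.6159, -0.0298, 0.1881]
eef_rot: [0.0, 1.0, -0.0, 0.003]
force: [0.8, -0.4, -1.1]
opening: 0.0244
```

```bash
python3 plan.py 0.6145 -0.029 0.166 0.0 0;python3 - <<'E'
from h import *
for n in ("side","top"):
    im,d=env.camera(n);cv2.imwrite(f"pics/{n}11.png",im)
crop("pics/side11.png","pics/c13.png",200,130,90,100,6)
crop("pics/top11.png","pics/c13t.png",230,100,110,90,7)
p=env.observe()["eef_pos"]; 
for n in("side","top"):print(n,proj(n,p-[0,0,.096]),proj(n,p+[0,0,.008]))
E
```

```text
t 12.4 pos [ 0.6159 -0.0298  0.1881] F [ 0.7963 -0.4443 -1.1249] op 0.024376551005085536 j [-0.2292  0.4025  1.4327  0.0005  1.3012  1.3415]
phi now -0.00012317651493248143 z [ 0.0052 -0.0007 -1.    ]
linear mm [-1.5167 -0.7845 22.1253] rot [ 0.0007 -0.0052 -0.0001]
side [[241.53233409 205.62784357]] [[236.55695446 169.8445063 ]]
top [[281.08167163 170.35302022]] [[280.69579867 160.10734585]]
```

View pics/c13.png

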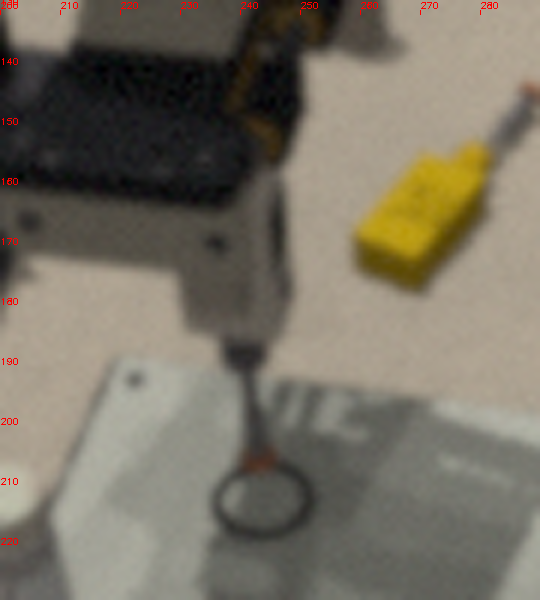

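View pics/c13t.png

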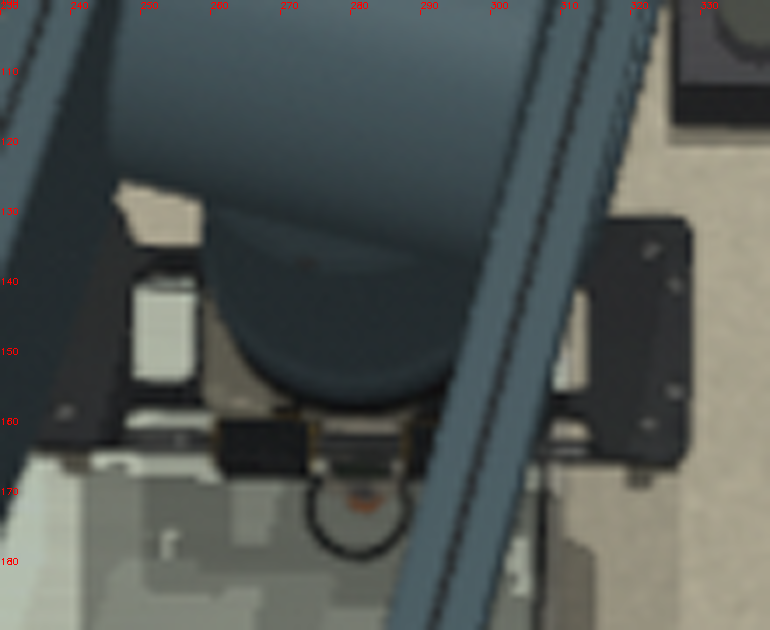

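```bash
python3 - <<'E'
from h import *
print("foot side",plane("side",(242.6,206.2),.0925),"ring side",plane("side",(243.5,213.2),.07))
print("foot top",plane("top",(281.1,170.0),.0925),"ring top",plane("top",(281.2,172.3),.07))
E
```

```text
foot side [ 0.61304663 -0.02774819  0.0925    ] ring side [ 0.61305735 -0.02744914  0.07      ]
foot top [ 0.61665776 -0.02944996  0.0925    ] ring top [ 0.61585924 -0.02953394  0.07      ]
```

Request:
move_arm([
  {"linear": [0,0,4],"delta_rot": [0,0,0],"fingers": 10},
  {"linear": [0,0,8],"delta_rot": [0,0,0],"fingers": 10},
  {"linear": [0,0,12],"delta_rot": [0,0,0],"fingers": 10},
  {"linear": [0,0,12],"delta_rot": [0,0,0],"fingers": 10},
  {"linear": [0,0,12],"delta_rot": [0,0,0],"fingers": 10},
])

```text
time: 13.0
eef_pos: [0.6149, -0.0288, 0.1738]
eef_rot: [-0.0, 1.0, 0.0, 0.001]
force: [0.4, 0.6, -0.6]
opening: 0.0237
```

```bash
python3 plan.py 0.6145 -0.029 0.166 0.0 0;python3 - <<'E'
from h import *
im,d=env.camera("side");cv2.imwrite(f"pics/side12.png",im)
crop("pics/side12.png","pics/c14.png",215,165,60,65,9)
E
python3 plan.py 0.6145 -0.029 0.166 0.0 0
```

```text
t 13.0 pos [ 0.6149 -0.0288  0.1738] F [ 0.3982  0.5606 -0.6041] op 0.02373519448580794 j [-0.2282  0.4139  1.4515  0.0006  1.2748  1.3416]
phi now 0.0007895123200003644 z [ 0.0014  0.0003 -1.    ]
linear mm [-0.3986  0.164   7.8199] rot [-0.0003 -0.0014  0.0008]
t 13.05 pos [ 0.615  -0.0289  0.174 ] F [-0.5477 -0.3195 -1.2016] op 0.023721798056332538 j [-0.2282  0.4137  1.4513  0.0006  1.2749  1.3417]
phi now 0.000791651760629802 z [ 0.0018  0.0002 -1.    ]
linear mm [-0.5268  0.1368  8.0441] rot [-0.0002 -0.0018  0.0008]
```

View pics/c14.png

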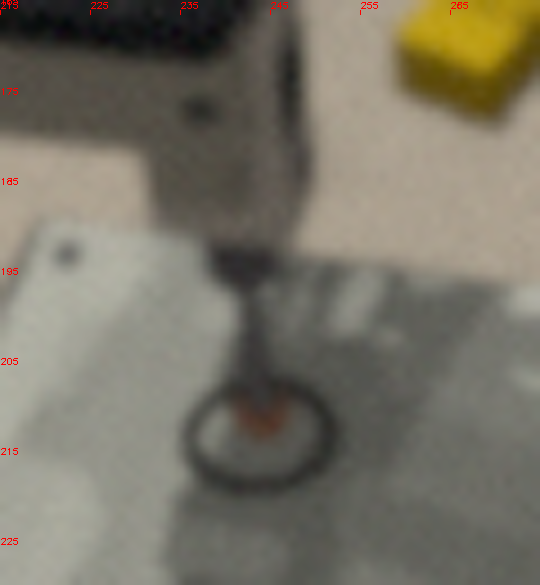

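The foot at (243,211) is just above the ring, whose centre is (243,213). Continuing in small steps and watching the force.

Request:
move_arm([
  {"linear": [0,0,1.5],"delta_rot": [0,0,0],"fingers": 10},
  {"linear": [0,0,3],"delta_rot": [0,0,0],"fingers": 10},
  {"linear": [0,0,4.5],"delta_rot": [0,0,0],"fingers": 10},
  {"linear": [0,0,6],"delta_rot": [0,0,0],"fingers": 10},
  {"linear": [0,0,6],"delta_rot": [0,0,0],"fingers": 10},
])

```text
time: 13.55
eef_pos: [0.615, -0.029, 0.1681]
eef_rot: [-0.0, 1.0, 0.0, 0.001]
force: [-0.6, 0.3, 0.1]
opening: 0.0237
```

Request:
move_arm([
  {"linear": [0,0,1],"delta_rot": [0,0,0],"fingers": 10},
  {"linear": [0,0,2],"delta_rot": [0,0,0],"fingers": 10},
  {"linear": [0,0,2],"delta_rot": [0,0,0],"fingers": 10},
])

```text
time: 13.85
eef_pos: [0.6151, -0.0289, 0.1662]
eef_rot: [-0.0, 1.0, 0.0, 0.001]
force: [-0.9, -0.0, 1.8]
opening: 0.024
```

```bash
python3 plan.py 0.6145 -0.029 0.166 0.0 0;python3 - <<'E'
from h import *
im,d=env.camera("side");cv2.imwrite(f"pics/side13.png",im)
crop("pics/side13.png","pics/c15.png",215,165,60,65,9)
E
python3 plan.py 0.6145 -0.029 0.166 0.0 0
```

```text
t 13.85 pos [ 0.6151 -0.0289  0.1662] F [-0.9377 -0.0404  1.7895] op 0.023989037323778724 j [-0.2283  0.4198  1.4618  0.0006  1.2578  1.3417]
phi now 0.0006707470678637356 z [ 0.0022  0.0001 -1.    ]
linear mm [-0.5604  0.0616  0.2318] rot [-0.0001 -0.0022  0.0007]
t 13.9 pos [ 0.6151 -0.0289  0.1663] F [0.1717 0.0175 0.8101] op 0.02381421187806921 j [-0.2283  0.4198  1.4618  0.0006  1.2579  1.3417]
phi now 0.000664632623863989 z [ 0.0022  0.0001 -1.    ]
linear mm [-0.5651  0.069   0.285 ] rot [-0.0001 -0.0022  0.0007]
```

View pics/c15.png

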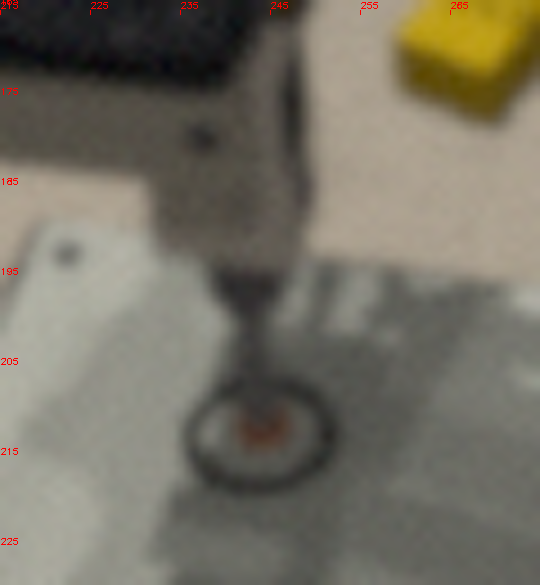

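The foot sits on the plate at (243.5,213), centred in the ring. Relative to the -1.5 N free reading, contact is about 2.5 N (roughly 3 mm). I'll add a little and average the force.

Request:
move_arm([
  {"linear": [0,0,1],"delta_rot": [0,0,0],"fingers": 10},
  {"linear": [0,0,1],"delta_rot": [0,0,0],"fingers": 10},
  {"linear": [0,0,1],"delta_rot": [0,0,0],"fingers": 10},
])

```text
time: 14.2
eef_pos: [0.6151, -0.0289, 0.1652]
eef_rot: [-0.0, 1.0, 0.0, 0.001]
force: [-0.2, -0.4, 1.4]
opening: 0.0237
```

```bash
python3 - <<'E'
from h import *
F=[];P=[]
for i in range(12):
    im,d=env.camera("top" if i==0 else "side")
    if i==0: cv2.imwrite("pics/top14.png",im)
    s=env.observe();F.append(s["force"]);P.append(s["eef_pos"])
print(np.mean(F,0),np.std(F,0),np.mean(P,0),np.std(P,0),s["time"],s["opening"])
cv2.imwrite("pics/side14.png",im)
crop("pics/side14.png","pics/c16.png",215,165,60,65,9)
crop("pics/top14.png","pics/c16t.png",230,130,110,70,7)
E
```

```text
[-0.82688846  0.12380961  1.64425313] [0.47011649 0.38942556 0.52931799] [ 0.61506574 -0.02892954  0.16519236] [1.58652545e-05 1.25242119e-05 3.33661248e-05] 14.8 0.023571453420742808
```

View pics/c16.png

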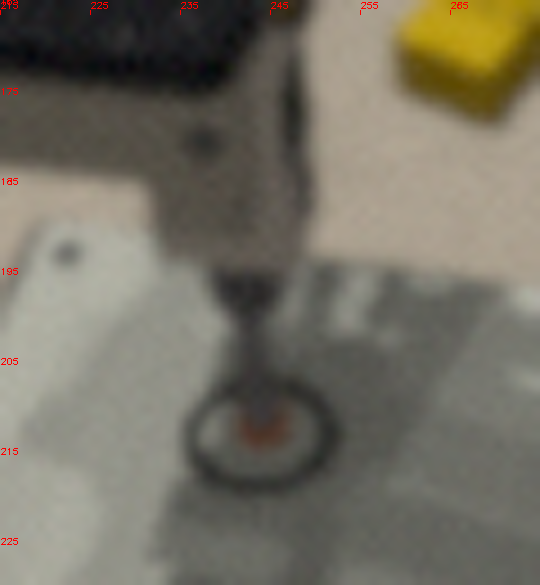

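View pics/c16t.png

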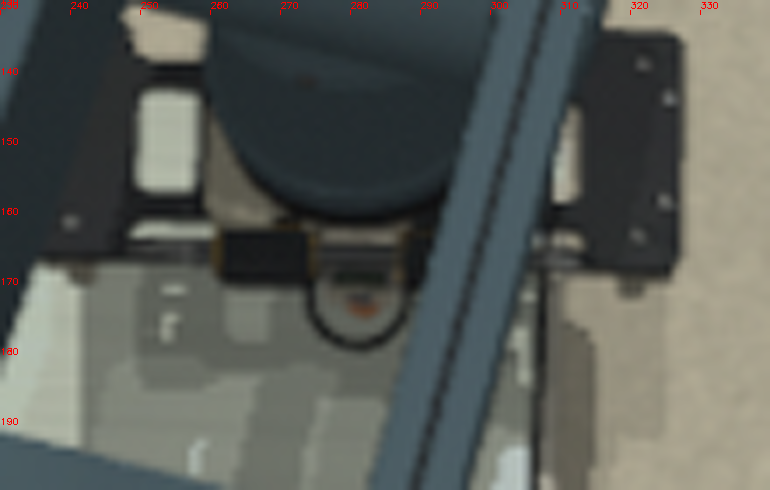

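```bash
python3 - <<'E'
from station import env
print(env.finish_job()); s=env.observe(); print(s["time"],s["force"],s["eef_pos"],s["opening"])
E
```

```text
the job is handed in; nothing more can be done
None
the job is handed in; nothing more can be done
```

I handed the job in with the thermometer held upright and pressed lightly on the measuring ring. The program reports no verdict, so what follows is from my own last checks, at about 14.8 s.

- **Lever:** I gripped the sleeve (jaws read 13.9 mm on a 14 mm sleeve), turned it and let go. The two cameras then gave 0.81 and 0.78 rad, against the 0.785 mark.
- **Thermometer:** I gripped the white housing (jaws read 23.6 mm on a 24 mm housing) and pulled it out along its leaning axis. The picture after the pull showed the foot clear of the tube.
- **Foot position:** The foot was on the ring's centre to within about 1 mm in both cameras before touchdown. The side picture taken after pressing shows it still centred. The top picture shows only part of the foot, because the gripper covers the rest.
- **Press:** The averaged upward force was about 1.6 N, against −1.5 N hanging free, so about 3.1 N on the foot. That is roughly 4.7 mm pressed in. The force reading is noisy, about 0.5 N, and I had no direct reading of the foot joint.
- **Upright and steady:** The tool was within 0.003 rad of vertical and the arm held still. The stem in the side picture leaned about 0.04 rad from the expected line, within the 0.12 allowed.
- **Other things:** No vial, dish, plug or brush showed any movement in the pictures I looked at. I did not measure their positions again at the end.

The two cameras disagreed by 2–4 mm in absolute position, which is about the calibration error.

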